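# Peel the top tray off the nest and file it in the row

### The job

Take only the top tray off the nested stack in the rack without dragging up the one beneath it, lay it flat on the small plywood bat in the middle of the bench and let go of it. Then take it again by one of its ends, set it down in the free place between the two filled trays on the ware board, and push it home until its far end lies flush and square against the rail. Do not shift the other trays or knock the bottle.

Things in the scene. Friction and masses are not known exactly. Their poses are not given: they have to be found in the camera images.
- tray_top_c (a point): Centre (half-way up) of the top one of three like steel trays nested in the rack, 0.24 kg. 160 x 105 mm over the rim, 36 high, walls 2.4 thick; foot 136 x 71, so end walls flare 11 deg, side walls 19 deg. Rolled rim all round, 5 high, 5 proud of the wall; grip rim and wall together, about 8 mm, one finger inside. x: along the tray, z: up. Its inner floor lies 15.5 mm below this point.
- tray_next_c (a point): Centre (half-way up) of the tray just beneath, same shape and axes. Nested trays sit 12 mm apart in height, so 7 mm is open between one rim and the next. Their dusty END walls wedge: lifted level or by an end the top tray drags the next up; rolled up some 20 deg by a long side first, about its other long rim (which slips out 5 mm), it comes free under 6 N.
- tray_low_c (a point): Centre (half-way up) of the lowest of the three nested trays, same shape; it stands on the rack's floor.
- rack: Fixed wooden rack holding the nest; origin on the bench under the middle of the trays. Trays lie along its y. Its -x side, towards the robot, is open. Floor 12 mm thick; a 12 mm thick cheek stands 4 mm beyond each end of the trays, 36 mm high (rims at 48, 60 and, the top tray's, 72 mm); a 56 mm high stop stands 4.5 mm beyond their far long side.
- bat_top (a point): Middle of the top face of the small fixed plywood bat, 200 (its x) x 150 (its y) mm, 6 mm thick, lying on the bench: where the tray is laid down first.
- rail_foot (a point): Point on the fixed ware board's top face (18 mm above the bench) at the foot of the rail's front face, opposite the middle of the free place. x points into the rail, y along it. The rail is 46 mm high above the board. The tray, lying along x, is flush when its centre is 80 mm before this point. The board reaches 166 mm before the rail; ahead of that is open bench.
- tray_left: Filled tray (0.7 kg, same shape) standing on the ware board, its end at the rail, on the +y side of the free place; origin under its centre. About 14 mm is left between it and a tray in the middle of the free place.
- tray_right: Filled tray (0.7 kg, same shape) on the -y side of the free place, its end at the rail; origin under its centre. About 14 mm is left between it and a tray in the middle of the free place.
- bottle_c (a point): Centre of a loose white plastic bottle, 60 mm in diameter, 125 high, standing on the bench behind the rack.
Things that resemble listed ones, but are neither listed nor needed, are in the scene too. Leave any purple look-alike of the part that bears tray_top_c alone.

How it is judged:
On the way, in this order (a step that is already met when the one before it is completed fails the run):
1. the top tray lies flat on the bat, let go (x of tray_top_c in the frame of bat_top between -0.06 and 0.06 m and y of tray_top_c in the frame of bat_top between -0.06 and 0.06 m and z of tray_top_c in the frame of bat_top between 0.013 and 0.023 m and angle between tray_top_c's own z axis and vertical below 0.06 rad and contact force between the fingers and tray_top below 0.1 N and linear speed of tray_top below 0.02 m/s), for 0.2 s.
2. it is held again, by one end, and lifted off the bat (z of tray_top_c in the frame of bat_top above 0.033 m and contact force between the fingers and tray_top above 0.5 N and y of the grasp point in the frame of tray_top_c between -0.04 and 0.04 m and (x of the grasp point in the frame of tray_top_c above 0.045 m or x of the grasp point in the frame of tray_top_c below -0.045 m)), for 0.2 s.
At the end, for the whole second after the job is handed in: The tray stands flat on the ware board in the free place, its end within 3 mm of the rail and square to it within 2 degrees, let go and at rest; the two nested and the two filled trays are within 12 mm, the bottle within 30 mm, of where they began (x of tray_top_c in the frame of rail_foot between -0.083 and -0.075 m and y of tray_top_c in the frame of rail_foot between -0.025 and 0.025 m and z of tray_top_c in the frame of rail_foot between 0.013 and 0.023 m and angle between the x axis of tray_top_c and the x axis of rail_foot, either way round below 0.035 rad and angle between tray_top_c's own z axis and vertical below 0.06 rad and contact force between the fingers and tray_top below 0.1 N and linear speed of tray_top below 0.02 m/s and distance of each of tray_next_c, tray_low_c, tray_left, tray_right from where it was at the start of the episode below 0.012 m and distance of bottle_c from where it was at the start of the episode below 0.03 m); the robot touches nothing.
It fails at once if the tray beneath is dragged up by more than 4 mm (height (world z) of tray_next_c above 0.0459 m).
It fails at once if a filled tray is pushed more than 12 mm away (distance of any of tray_left, tray_right from where it was at the start of the episode above 0.012 m).
It fails at once if the bottle is knocked over or pushed away (angle between bottle_c's own z axis and vertical above 0.3 rad or distance of bottle_c from where it was at the start of the episode above 0.03 m).
It also fails if it takes over 72 s, if anything falls off the work surface, if the arm or the gripper's body presses on something with over 40 N, if the wrist force passes 120 N, or if a joint passes its speed limit or range.

### The arm

A 6-joint arm with a two-finger parallel gripper is mounted at the origin on the work surface. World frame = base frame: x ahead of the robot, y to its left, z up, the work surface at z = 0. Lengths are in m, angles in rad, forces in N, time in s.
With the tool pointing down it reaches from about 0.35 to 0.775 m from the base axis. Payload 7.3 kg.
Tool frame: the origin (TCP) lies at the very end of the fingers, on their centre line; the grasp point (between the pads) lies 19 mm behind it (robot.pinch_z is the distance from the TCP to the grasp point, in m); z points along the fingers, y is the line along which they close (so a half turn about z gives the same grasp; the last joint's range is limited). The gripper opens to 92 mm and grips with 3 to 60 N. Pads are 19 mm wide; open, the fingers measure 130 mm over their backs; the gripper's body (75 mm by 190 mm) begins 47 mm behind the grasp point.
Start: joints at [-1.479, 0.342, 1.524, -0, 1.275, -0.146], TCP at [0.124, -0.51, 0.227] pointing down, gripper open.
Joint ranges: [-2.53, 2.53], [-0.77, 2.02], [0.04, 2.7], [-1, 4.14], [0.28, 2.66], [-3.11, 3.11]. Speed limits (rad/s): [2.57, 2.57, 3.14, 3.14, 3.14, 3.14].

### API

Orientations are given as [roll, pitch, yaw] about the fixed x, y, z axes, in that order (R = Rz(yaw) Ry(pitch) Rx(roll)).
In Python, from cell import robot gives the robot as it stands.
- The arm moves only by the tool move_arm, never from a script. Its argument "motion" is a list of rows, each a list of 6 numbers: the shift along the tool's x, y, z in units of 0.1 m (1.0 is 0.1 m), then the turn, a rotation vector about the tool's x, y, z in units of pi rad (1.0 is pi rad). In form: [[dx, dy, dz, rx, ry, rz], ...]. A call has 1 to 12 rows; each row is the pose to reach, as a shift and turn from the pose commanded when the call began, along the tool's axes at that moment, turning the shorter way round; what a row does not reach only later rows make up. A row lasts 1/8 s, in which the tool goes at most 62.5 mm and 10.7 degrees, less where a joint would pass 70% of its speed; a pose out of reach is approached as far as the arm can. A call with a number of a shift or a turn outside -1 to 1 is refused whole. A call with a gripper value outside its range is refused whole. "fingers" is the opening, from -1 (shut) to 1 (fully open), set as the call begins (left out, the last holds). The fingers move at their own pace and stop on an object; "newtons" is the grip in N (left out, the last holds). Time passes only in rows, so rows that repeat a pose let the fingers close. It gives the time, the measured TCP pose, the force, the opening and the grip force at its end, in the units of the state.
- robot.observe(): the state, without advancing time (a new reading comes with each control period).
- robot.read_camera(name): name is "scene" or "top"; returns a dict with "image" (420x560x3 uint8, red, green, blue), "range_z" (420x560 float32, m along the optical axis (not along the pixel's ray), 0 where there is no reading), "vfov" (degrees; the focal length in pixels is half the picture's height over the tangent of half this angle, whatever the lens; pixels are square), "cx", "cy" (the principal point, pixels), "k1" (the pictures are not rectified: a ray, as slopes to the right and down, at radius r is drawn at 1 + k1 r^2 times it, then the intrinsics apply), "extrinsics" (4x4, takes a point from camera to world coordinates). Camera axes: x right, y up, looking along -z (the intrinsics and any distortion apply to the point x, -y, -z); pixel columns grow to the right and rows downward; lengths in m; the calibration is good to about 2 mm. A picture is of the moment at which its call begins.
- robot.hand_in(): hands the job in; it is judged then, once.
The state is a dict: "time": time; "qpos": joint angles; "qvel": joint speeds; "joint_efforts": joint torques, N m; "tool_pos": TCP position; "tool_rot": TCP orientation; "contact_force": force on the tool from outside, world axes, zero at the start; "torque": the same for the moment, N m; "opening": finger opening in m; "grip_force": force on a finger pad.
Only numpy, scipy, OpenCV 4.12 (cv2) and the standard library are available. Lean on these libraries where they do the work, as an engineer would, in place of code of your own. Each camera call takes 0.05 s, during which the arm holds its last target. There are 200 camera calls.

## Working session

There is one attempt and no reset: what is moved stays moved. The work goes in short steps, Python scripts to look and compute and a tool call to move; the robot and the scene stay as the last step left them, time stands still between calls to the robot, and variables do not carry over. Pictures are saved under pics/ and viewed, at most 13 in all, crops included, and the job is handed in when it is done.

Besides the shell and the picture viewer there is one more tool, called after "Emit:" in YAML: its name, and indented under it one key for each argument. move_arm: Moves the arm, as the interface text tells. Shifts and turns lie within -1 to 1; 1 stands for 0.1 m of shift or pi rad of turn. Its arguments: {"type":"object","properties":{"motion":{"type":"array"},"fingers":{"type":"number"},"newtons":{"type":"number"}},"required":["motion"]}

```bash
mkdir -p pics; ls
cat > h.py <<'E'
import numpy as np, cv2
from cell import robot
def cam(n):
    c=robot.read_camera(n); c['f']=210/np.tan(np.radians(c['vfov'])/2); return c
def cloud(c):
    h,w=c['range_z'].shape
    v,u=np.mgrid[0:h,0:w].astype(float)
    K=np.array([[c['f'],0,c['cx']],[0,c['f'],c['cy']],[0,0,1]])
    p=cv2.undistortPoints(np.stack([u.ravel(),v.ravel()],1)[:,None],K,np.array([c['k1'],0,0,0.])).reshape(h,w,2)
    z=c['range_z']; P=np.stack([p[...,0]*z,-p[...,1]*z,-z],-1)
    E=c['extrinsics']; W=P@E[:3,:3].T+E[:3,3]; W[z==0]=np.nan
    return W
E
python3 - <<'E'
from h import *
for n in('scene','top'):
    c=cam(n); cv2.imwrite(f'pics/{n}0.png',c['image'][...,::-1]); np.save(f'{n}0.npy',cloud(c)); print(n,c['vfov'],c['k1'],c['extrinsics'].round(3).tolist(),(c['range_z']==0).mean())
print(robot.observe())
E
```

```text
pics
scene 51.96834839195874 -0.07140015182037672 [[0.338, -0.755, 0.561, 1.077], [0.941, 0.28, -0.191, -0.2], [-0.013, 0.592, 0.805, 0.898], [0.0, 0.0, 0.0, 1.0]] 0.003784013605442177
top 51.01768212162891 -0.09234496504258272 [[0.007, 0.994, -0.107, 0.374], [-1.0, 0.004, -0.029, -0.006], [-0.029, 0.108, 0.994, 1.164], [0.0, 0.0, 0.0, 1.0]] 0.003920068027210884
{'time': 0.1, 'qpos': array([-1.47900596e+00,  3.42686187e-01,  1.52489917e+00, -2.97823009e-06,
        1.27540309e+00, -1.46011936e-01]), 'qvel': array([-0.00066352, -0.0016246 , -0.00243265, -0.0002529 ,  0.00057516,
        0.00125432]), 'joint_efforts': array([ 1.72275155e-03, -4.32004631e+01, -2.44693655e+01,  7.18314364e-02,
        5.25761582e-02, -4.81851896e-05]), 'tool_pos': array([ 0.12365471, -0.50986562,  0.22610505]), 'tool_rot': array([-3.14021130e+00, -2.00261102e-04,  2.37803030e-01]), 'contact_force': array([-0.18678876,  0.58719378,  0.6864559 ]), 'torque': array([0.01869772, 0.05317994, 0.04422226]), 'grip_force': 0.0, 'opening': 0.09135776245904023}
```

View pics/scene0.png

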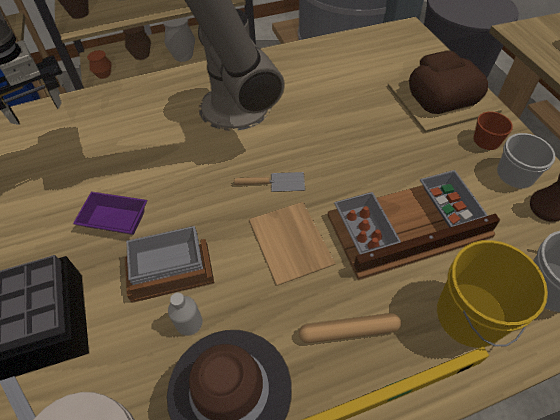

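View pics/top0.png

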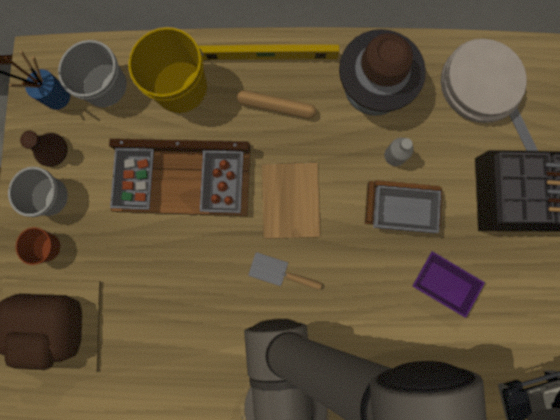

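The top picture shows the nest at about (407,208), the bat at (291,200), the board at (180,180) with its free place at (178,185), the bottle at (400,150) and a purple decoy at (450,283). The scene view agrees.

Run:
```python
from h import *
T=np.load('top0.npy'); S=np.load('scene0.npy')
def rect(P,n):
    r=cv2.minAreaRect((P[:,:2]*1000).astype(np.float32)); print(n,len(P),np.array(r[0]).round(1),np.array(r[1]).round(1),round(r[2],2),'z',np.nanmedian(P[:,2]).round(4))
for nm,W,boxes in(('top',T,dict(nest=(360,170,455,245),bat=(258,155,328,245),left=(108,142,156,218),right=(198,145,248,218),rail=(105,135,255,160))),('scene',S,dict(nest=(115,215,222,305),bat=(240,195,340,290),left=(415,165,490,230),right=(325,185,400,265),rail=(345,205,505,280)))):
  for k,(a,b,c,d) in boxes.items():
    Q=W[b:d,a:c].reshape(-1,3); Q=Q[~np.isnan(Q[:,0])]
    lo,hi={'nest':(.066,.082),'bat':(.0035,.010),'left':(.048,.060),'right':(.048,.060),'rail':(.061,.070)}[k]
    m=(Q[:,2]>lo)&(Q[:,2]<hi); rect(Q[m],nm+' '+k)
    if k=='nest': print(np.histogram(Q[:,2],bins=np.arange(0,.1,.006)))
  Q=W[(155 if nm=='top' else 200):(215 if nm=='top' else 270), (150 if nm=='top' else 370):(205 if nm=='top' else 450)].reshape(-1,3); print('board z',np.nanmedian(Q[:,2]))
# wood in top picture
I=cv2.imread('pics/top0.png');
cv2.imwrite('pics/c.png',cv2.resize(np.hstack([I[165:245,360:455],I[135:215,160:255]]),None,fx=4,fy=4,interpolation=2))
W=T;Q=W[135:185,375:430].reshape(-1,3);Q=Q[Q[:,2]>.09];print('bottle',Q.mean(0),Q[:,2].max())
```

```text
top nest 705 [ 510.7 -303.6] [162.1 106.8] 85.37 z 0.0707
(array([1188,   84,   49,   16,   23,  466, 1182,  219,  269,  400,  168,
        511,  194,    0,    0,    0]), array([0.   , 0.006, 0.012, 0.018, 0.024, 0.03 , 0.036, 0.042, 0.048,
       0.054, 0.06 , 0.066, 0.072, 0.078, 0.084, 0.09 , 0.096]))
top bat 3324 [543.7 -14.3] [239.4 184.6] 0.28 z 0.0059
top left 707 [596.8 406.8] [176.1 124.4] 0.89 z 0.0535
top right 751 [589.7 171.6] [129.4 173.9] 87.73 z 0.053
top rail 1044 [680.1 284.7] [369.2  24. ] 88.34 z 0.064
board z 0.017897074250188605
scene nest 894 [ 557.5 -308.6] [161.2 202.6] 85.29 z 0.0724
(array([3241,  195,  181,  125,  126,  257, 1592,  392,  402,  634,  325,
        386,  500,   14,   23,   16]), array([0.   , 0.006, 0.012, 0.018, 0.024, 0.03 , 0.036, 0.042, 0.048,
       0.054, 0.06 , 0.066, 0.072, 0.078, 0.084, 0.09 , 0.096]))
scene bat 4367 [533.  -11.3] [247.6 274.7] 70.41 z 0.0067
scene left 674 [603.4 405.8] [109.8 187.9] 88.99 z 0.0541
scene right 802 [595.9 161.1] [120.  187.9] 87.79 z 0.0541
scene rail 1406 [749.9 281.2] [369.9 161.2] 88.22 z 0.0643
board z 0.02059716514272869
bottle [ 0.66007559 -0.28622153  0.10983184] 0.12852504325954084
```

View pics/c.png

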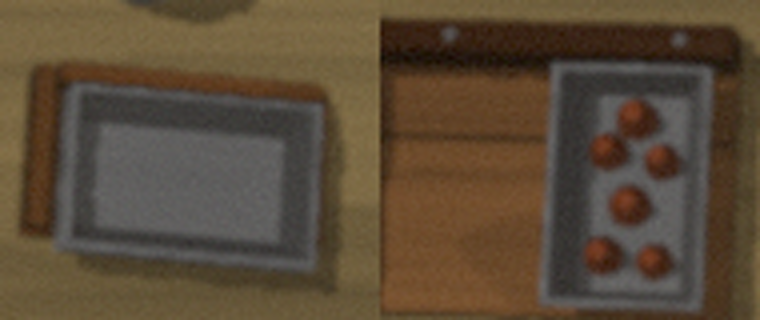

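```bash
cat >> h.py <<'E'
from scipy.spatial.transform import Rotation as R, Slerp
def tool(yaw,tilt=0): # tilt about tool x, degrees
    return R.from_euler('z',yaw,degrees=True)*R.from_euler('x',180,degrees=True)*R.from_euler('x',tilt,degrees=True)
def plan(p0,R0,p1,R1):
    d=R0.inv().apply(p1-p0); n=int(np.ceil(max(abs(d).max()/.099,(R1*R0.inv()).magnitude()/3)))or 1
    S=Slerp([0,1],R.concatenate([R0,R1]))
    for i in range(n):
        a,b=i/n,(i+1)/n; A,B=S(a),S(b)
        s=A.inv().apply((p1-p0)*(b-a))/.1; w=(A.inv()*B).as_rotvec()/np.pi
        rows=max(np.linalg.norm(p1-p0)*(b-a)/.05,np.linalg.norm(w)*180/9.)
        print(np.r_[s,w].round(3).tolist(),'rows~%.1f'%(rows))
def now():
    o=robot.observe(); return o['tool_pos'],R.from_euler('xyz',o['tool_rot'])
E
python3 - <<'E'
from h import *
T=np.load('top0.npy'); S=np.load('scene0.npy')
def rect(P):
    r=cv2.minAreaRect((P[:,:2]*1000).astype(np.float32)); return len(P),np.array(r[0]).round(1),np.array(r[1]).round(1),round(r[2],2)
for nm,W,boxes in(('top',T,((108,142,158,220),(196,142,250,220),(255,150,330,245),(105,130,255,160))),('scene',S,((415,165,492,232),(325,185,402,267),(240,195,340,290),(345,205,505,280)))):
  I=cv2.imread(f'pics/{nm}0.png'); H=cv2.cvtColor(I,cv2.COLOR_BGR2HSV)
  for k,(a,b,c,d) in zip(('left','right','bat','rail'),boxes):
    z=W[b:d,a:c,2]; s=H[b:d,a:c,1]
    m={'left':(s<60)&(z>.046)&(z<.060),'right':(s<60)&(z>.046)&(z<.060),'bat':(z>.0035)&(z<.011),'rail':(z>.060)&(z<.072)&(s>70)}[k].astype(np.uint8)
    if k=='bat': m=cv2.morphologyEx(m,cv2.MORPH_OPEN,np.ones((5,5)))
    n,l,st,_=cv2.connectedComponentsWithStats(m); i=1+st[1:,4].argmax()
    print(nm,k,rect(W[b:d,a:c][l==i]), np.median(s))
p,r=now(); c=np.array([.5107,-.3036]); ex=np.array([np.cos(np.radians(-4.63)),np.sin(np.radians(-4.63))])
M=np.r_[c-ex*(.0525-.006),.065]
q=tool(85.4,-19); up=-q.apply([0,0,1]); print('grip',M,up)
plan(p,r,M+up*.1,q); plan(M+up*.1,q,M,q)
E
```

```text
top left (714, array([592.4, 407.6]), array([108.2, 162.2]), 88.35) 86.0
top right (703, array([584.7, 169.4]), array([105.7, 163.7]), 88.74) 70.0
top bat (30, array([607.8,   4.3]), array([11.9, 13.4]), 0.18) 125.0
top rail (1093, array([680.6, 284.7]), array([369.2,  24.5]), 88.25) 118.0
scene left (669, array([590.2, 405.8]), array([108.6, 158.8]), 88.01) 103.0
scene right (734, array([582.3, 169.1]), array([104.9, 159.6]), 87.79) 104.0
scene bat (3811, array([541.5,  -9.2]), array([202.6, 150.5]), 1.88) 107.0
scene rail (1305, array([681.4, 283.3]), array([369.9,  24.1]), 88.27) 139.0
grip [ 0.46435174 -0.29984648  0.065     ] [-0.32451946  0.02611022  0.94551858]
[0.874, -0.335, 0.167, -0.023, 0.016, -0.099] rows~2.1
[0.927, -0.066, 0.199, -0.023, 0.016, -0.099] rows~2.1
[0.894, 0.202, 0.252, -0.023, 0.016, -0.099] rows~2.1
[0.778, 0.443, 0.319, -0.023, 0.016, -0.099] rows~2.1
[0.0, -0.0, 0.5, 0.0, 0.0, 0.0] rows~1.0
[0.0, -0.0, 0.5, 0.0, 0.0, 0.0] rows~1.0
```

Emit:
move_arm:
  motion:
    - [0.874,-0.335,0.167,-0.023,0.016,-0.099]
    - [0.874,-0.335,0.167,-0.023,0.016,-0.099]
    - [0.874,-0.335,0.167,-0.023,0.016,-0.099]
  fingers: -0.35
  newtons: 50

```text
time: 0.48
tool_pos: [0.2017, -0.4553, 0.2095]
tool_rot: [3.064, -0.039, 0.553]
contact_force: [-1.0, -0.1, 0.6]
opening: 0.0663
grip_force: 0.0
```

Emit:
move_arm:
  motion:
    - [0.927,-0.066,0.199,-0.023,0.016,-0.099]
    - [0.927,-0.066,0.199,-0.023,0.016,-0.099]
    - [0.927,-0.066,0.199,-0.023,0.016,-0.099]

```text
time: 0.85
tool_pos: [0.278, -0.4033, 0.1929]
tool_rot: [2.977, -0.051, 0.866]
contact_force: [-0.0, -0.9, 0.4]
opening: 0.0365
grip_force: 0.0
```

Emit:
move_arm:
  motion:
    - [0.894,0.202,0.252,-0.023,0.016,-0.099]
    - [0.894,0.202,0.252,-0.023,0.016,-0.099]
    - [0.894,0.202,0.252,-0.023,0.016,-0.099]

```text
time: 1.23
tool_pos: [0.3546, -0.351, 0.176]
tool_rot: [2.891, -0.035, 1.179]
contact_force: [0.7, 0.1, 0.5]
opening: 0.0302
grip_force: 0.0
```

Emit:
move_arm:
  motion:
    - [0.778,0.443,0.319,-0.023,0.016,-0.099]
    - [0.778,0.443,0.319,-0.023,0.016,-0.099]
    - [0.778,0.443,0.319,-0.023,0.016,-0.099]
    - [0.778,0.443,0.319,-0.023,0.016,-0.099]

```text
time: 1.72
tool_pos: [0.4308, -0.2994, 0.1596]
tool_rot: [2.812, 0.007, 1.488]
contact_force: [0.7, -0.4, -1.1]
opening: 0.0298
grip_force: 0.0
```

Run:
```python
from h import *
p,r=now(); c=np.array([.5107,-.3036]); ex=np.array([np.cos(np.radians(-4.63)),np.sin(np.radians(-4.63))])
M=np.r_[c-ex*(.0525-.006),.065]; q=tool(85.4,-19); up=-q.apply([0,0,1])
o=robot.observe(); print(o['time'],p,o['opening'],o['contact_force'],o['qpos'].round(2)); plan(p,r,M+up*.03,q)
```

```text
1.725 [ 0.4308171  -0.29944879  0.15959447] 0.0298137831430989 [ 0.73426881 -0.37105547 -1.11155414] [-0.9   0.28  1.88  0.33  0.78 -1.03]
[0.028, 0.01, 0.703, -0.001, 0.002, 0.0] rows~1.4
```

Emit:
move_arm:
  motion:
    - [0.028,0.01,0.7,0,0.002,0]
    - [0.028,0.01,0.7,0,0.002,0]
    - [0.028,0.01,0.7,0,0.002,0]

```text
time: 2.1
tool_pos: [0.4548, -0.2979, 0.0938]
tool_rot: [2.812, 0.0, 1.493]
contact_force: [0.4, 0.4, 0.3]
opening: 0.0302
grip_force: 0.0
```

Run:
```python
from h import *
a=cam('top')['image'][165:245,360:455,::-1]; b=cam('scene')['image'][200:310,105:235,::-1]
f=lambda i:cv2.resize(i,(390,330),interpolation=2)
cv2.imwrite('pics/g1.png',np.hstack([f(a),f(b)]))
p,r=now(); c=np.array([.5107,-.3036]); ex=np.array([np.cos(np.radians(-4.63)),np.sin(np.radians(-4.63))])
M=np.r_[c-ex*(.0525-.006),.065]; q=tool(85.4,-19); print(p); plan(p,r,M,q)
```

```text
[ 0.45538941 -0.29828726  0.095201  ]
[-0.008, -0.013, 0.315, 0.0, 0.001, 0.001] rows~0.6
```

View pics/g1.png

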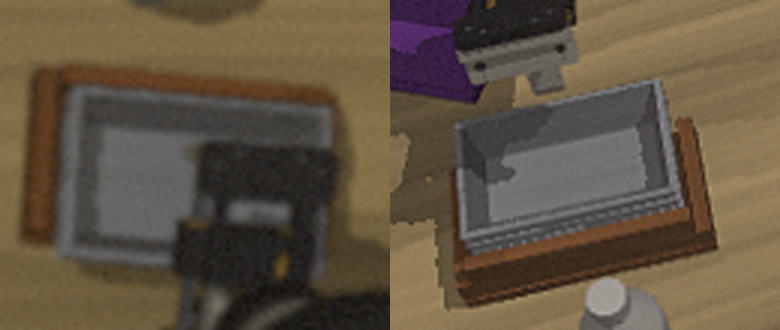

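The fingers stand over the middle of the tray's near long rim (finger at about (240,190) in the left crop, (545,80) in the right), and all clear of the rack.

Emit:
move_arm:
  motion:
    - [-0.008,-0.01,0.15,0,0,0]
    - [-0.008,-0.01,0.305,0,0,0]
    - [-0.008,-0.01,0.305,0,0,0]
    - [-0.008,-0.01,0.305,0,0,0]

```text
time: 2.7
tool_pos: [0.4641, -0.2984, 0.0638]
tool_rot: [2.812, 0.0, 1.495]
contact_force: [-1.1, -1.0, -0.8]
opening: 0.0295
grip_force: 0.0
```

Emit:
move_arm:
  motion:
    - [0,0,0,0,0,0]
    - [0,0,0,0,0,0]
    - [0,0,0,0,0,0]
    - [0,0,0,0,0,0]
    - [0,0,0,0,0,0]
    - [0,0,0,0,0,0]
  fingers: -1

```text
time: 3.45
tool_pos: [0.4645, -0.2987, 0.0644]
tool_rot: [2.811, 0.001, 1.495]
contact_force: [1.7, 1.3, 3.8]
opening: 0.0069
grip_force: 50.0
```

Run:
```python
from h import *
p,r=now(); p=np.array([.4645,-.2987,.0644]); ex=np.array([np.cos(np.radians(-4.63)),np.sin(np.radians(-4.63)),0]); c=np.array([.5107,-.3036,0])
piv=c+ex*.0525+[0,0,.068]; ax=r.apply([1,0,0]); print(ax)
for t in range(3,28,3):
    Q=R.from_rotvec(ax*np.radians(t)); p1=piv+Q.apply(p-piv)+ex*.0035*min(t,20)/20
    print(t,(r.inv().apply(p1-p)/.1).round(3),((r.inv()*Q*r).as_rotvec()/np.pi).round(4),p1)
```

```text
[ 0.07604577  0.9971036  -0.00120521]
3 [-0.     0.021 -0.047] [0.0167 0.     0.    ] [ 0.4649712  -0.29873214  0.06958296]
6 [-0.     0.045 -0.094] [ 0.0333 -0.      0.    ] [ 0.46571294 -0.29878492  0.07476157]
9 [-0.     0.071 -0.14 ] [ 0.05  0.   -0.  ] [ 0.46672462 -0.29885831  0.07992164]
12 [-0.     0.1   -0.184] [ 0.0667 -0.      0.    ] [ 0.46800491 -0.29895223  0.08504903]
15 [-0.     0.131 -0.227] [0.0833 0.     0.    ] [ 0.46955172 -0.29906652  0.09012969]
18 [-0.     0.165 -0.269] [ 0.1 -0.   0. ] [ 0.47136226 -0.29920101  0.09514968]
21 [-0.     0.199 -0.309] [0.1167 0.     0.    ] [ 0.47325857 -0.2993413   0.10009526]
24 [-0.     0.232 -0.349] [0.1333 0.     0.    ] [ 0.47506197 -0.29947297  0.10495286]
27 [-0.     0.267 -0.388] [0.15 0.   0.  ] [ 0.47711638 -0.2996239   0.10970916]
```

Emit:
move_arm:
  motion:
    - [0,0.01,-0.024,0.0083,0,0]
    - [0,0.021,-0.047,0.0167,0,0]
    - [0,0.033,-0.07,0.025,0,0]
    - [0,0.045,-0.094,0.0333,0,0]
    - [0,0.058,-0.117,0.0417,0,0]
    - [0,0.071,-0.14,0.05,0,0]
    - [0,0.071,-0.14,0.05,0,0]

```text
time: 4.32
tool_pos: [0.4661, -0.2988, 0.0792]
tool_rot: [2.97, 0.001, 1.496]
contact_force: [0.8, -1.5, -1.5]
opening: 0.0068
grip_force: 50.0
```

Run:
```python
from h import *
c=cam('scene'); b=c['image'][200:310,105:235,::-1]; o=robot.observe();print(o['contact_force'],o['tool_pos'],o['opening'])
c2=cam('scene')
cv2.imwrite('pics/g2.png',cv2.resize(b,(650,550),interpolation=2))
```

```text
[ 0.21012379 -0.95756506 -1.11919662] [ 0.46607814 -0.2988165   0.07917606] 0.006847008800255436
```

View pics/g2.png

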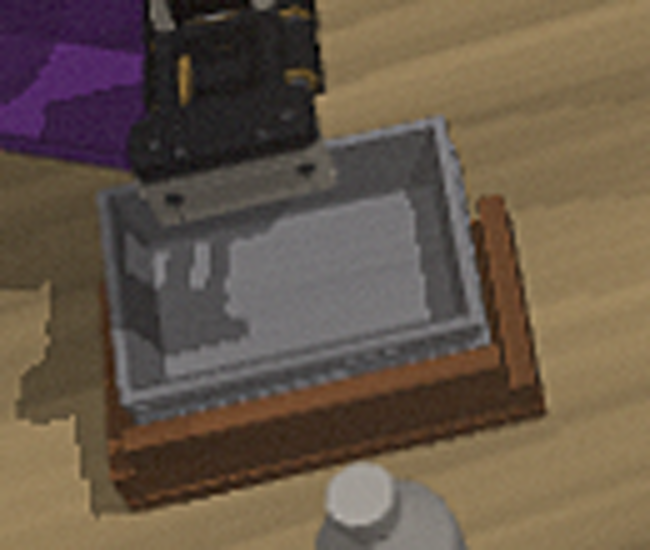

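The near rim is up and the tray rolls about its far rim, with the next tray's rim still low at (480,350) in the crop. Force is small, so I roll on.

Emit:
move_arm:
  motion:
    - [0,0.01,-0.024,0.0083,0,0]
    - [0,0.021,-0.047,0.0167,0,0]
    - [0,0.033,-0.07,0.025,0,0]
    - [0,0.045,-0.094,0.0333,0,0]
    - [0,0.058,-0.117,0.0417,0,0]
    - [0,0.071,-0.14,0.05,0,0]
    - [0,0.085,-0.162,0.0583,0,0]
    - [0,0.1,-0.184,0.0667,0,0]
    - [0,0.115,-0.206,0.075,0,0]
    - [0,0.131,-0.227,0.0833,0,0]
    - [0,0.131,-0.227,0.0833,0,0]

```text
time: 5.8
tool_pos: [0.4756, -0.2992, 0.104]
tool_rot: [-3.052, 0.001, 1.495]
contact_force: [0.1, -0.2, -2.7]
opening: 0.0066
grip_force: 50.0
```

Run:
```python
from h import *
c=cam('scene'); W=cloud(c); b=c['image'][190:310,105:235,::-1]; o=robot.observe();print(o['contact_force'],o['tool_pos'],o['opening'],o['tool_rot'])
cv2.imwrite('pics/g3.png',cv2.resize(b,(650,600),interpolation=2))
p,r=now()
d=np.array([0,0,.02]);print('up 20',r.inv().apply(d)/.1, r.inv().apply([0,0,1.]),r.inv().apply([1.,0,0]),r.inv().apply([0,1.,0]))
```

```text
[ 0.17133662 -0.41841661 -2.38382157] [ 0.47531293 -0.29914457  0.1039355 ] 0.006879425616365374 [-3.05179225e+00  5.27523420e-04  1.49523535e+00]
up 20 [-1.05504679e-04 -1.79359496e-02 -1.99194103e-01] [-5.27523396e-04 -8.96797478e-02 -9.95970514e-01] [ 0.07548909  0.99312521 -0.08946353] [ 0.99714649 -0.0752321   0.00624595]
```

View pics/g3.png

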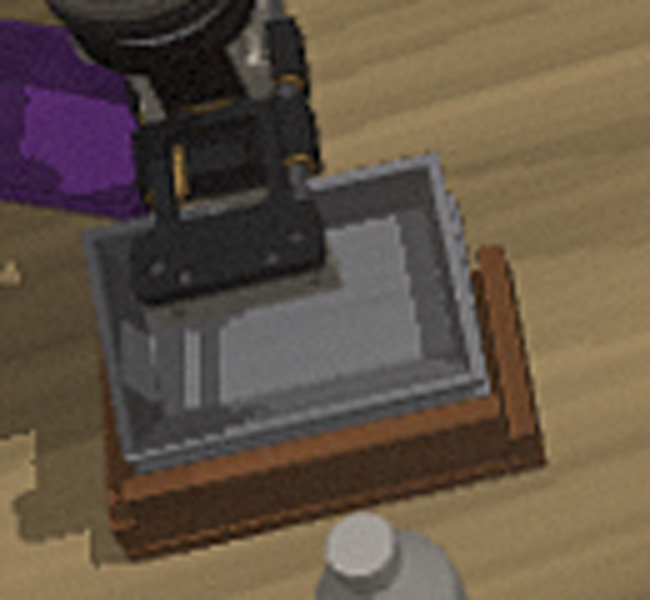

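Rolled 24° with the tray's full weight (2.4 N) on the gripper, and the next tray's rim showing seated at (480,390) in the crop. Now straight up.

Emit:
move_arm:
  motion:
    - [0,-0.004,-0.05,0,0,0]
    - [0,-0.009,-0.1,0,0,0]
    - [0,-0.018,-0.2,0,0,0]
    - [0,-0.027,-0.3,0,0,0]
    - [0,-0.05,-0.55,0,0,0]
    - [0,-0.08,-0.9,0,0,0]
    - [0,-0.08,-0.9,0,0,0]

```text
time: 6.72
tool_pos: [0.4766, -0.3003, 0.1977]
tool_rot: [-3.058, 0.004, 1.495]
contact_force: [-0.1, 0.8, -1.5]
opening: 0.0069
grip_force: 50.0
```

Run:
```python
from h import *
c=cam('scene'); W=cloud(c); b=c['image'][120:300,90:280,::-1]; o=robot.observe();print(o['contact_force'],o['tool_pos'],o['opening'],o['tool_rot'])
cv2.imwrite('pics/g4.png',cv2.resize(b,(633,600),interpolation=2))
np.save('s4.npy',W); H=cv2.cvtColor(c['image'],cv2.COLOR_RGB2HSV)
# tray tilt from its floor/rim: low-saturation points well above the rack
m=(W[...,2]>.085)&(H[...,1]<70)&(W[...,0]>.44)&(W[...,0]<.62)&(abs(W[...,1]+.3)<.1)
P=W[m]; print(len(P),P.min(0),P.max(0))
# nested trays left in rack
m=(W[...,2]>.05)&(W[...,2]<.066)&(H[...,1]<70)&(W[...,0]>.44)&(W[...,0]<.60)&(abs(W[...,1]+.3)<.1); P=W[m]; print('next',len(P),np.median(P[:,2]))
# target: level tray over bat, yaw 85.4+4.6 -> 90
p,r=now()
tgt=np.array([.5415-.0525+.006,-.0092,.19]); plan(p,r,tgt,tool(90,5.3))
```

```text
[-0.49524704 -0.19919106 -2.0797733 ] [ 0.47570764 -0.2996552   0.19567529] 0.006774558709168726 [-3.05480315e+00  2.37249558e-03  1.49479658e+00]
13740 [ 0.4400057  -0.38755247  0.13606092] [ 0.58394643 -0.20000627  0.57758855]
next 584 0.060204425666551986
[0.97, -0.008, 0.017, 0.001, -0.0, -0.008] rows~1.9
[0.97, 0.017, 0.016, 0.001, -0.0, -0.008] rows~1.9
[0.97, 0.041, 0.014, 0.001, -0.0, -0.008] rows~1.9
```

View pics/g4.png

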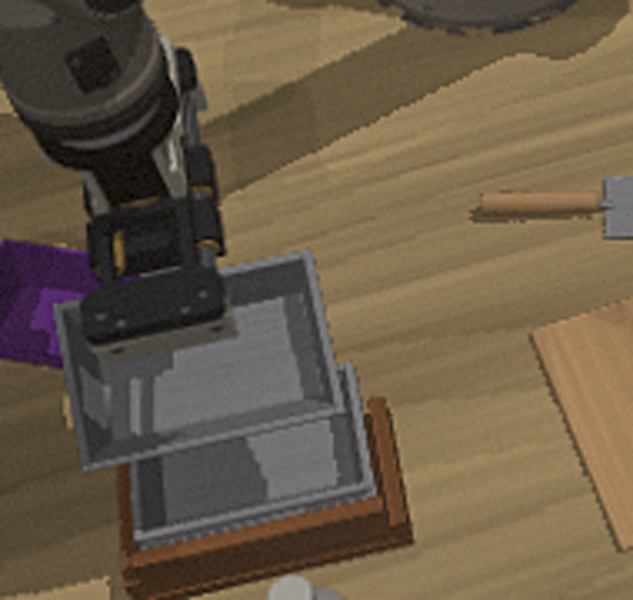

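The top tray hangs clear of the nest (crop (200,360)); the next tray stays seated with its rim at 60 mm. Carrying it to the bat.

Emit:
move_arm:
  motion:
    - [0.5,0,0.01,0,0,-0.004]
    - [0.97,-0.008,0.017,0,0,-0.008]
    - [0.97,-0.008,0.017,0,0,-0.008]

```text
time: 7.15
tool_pos: [0.481, -0.1993, 0.1915]
tool_rot: [-3.049, -0.004, 1.523]
contact_force: [-0.2, -0.4, -2.3]
opening: 0.007
grip_force: 50.0
```

Emit:
move_arm:
  motion:
    - [0.5,0.01,0.01,0,0,-0.004]
    - [0.97,0.017,0.016,0,0,-0.008]
    - [0.97,0.017,0.016,0,0,-0.008]

```text
time: 7.52
tool_pos: [0.4877, -0.1037, 0.1903]
tool_rot: [-3.05, -0.005, 1.548]
contact_force: [-0.1, -0.5, -2.9]
opening: 0.0066
grip_force: 50.0
```

Emit:
move_arm:
  motion:
    - [0.5,0.02,0.007,0,0,-0.004]
    - [0.97,0.041,0.014,0,0,-0.008]
    - [0.97,0.041,0.014,0,0,-0.008]
    - [0.97,0.041,0.014,0,0,-0.008]

```text
time: 8.02
tool_pos: [0.4947, -0.0101, 0.1893]
tool_rot: [-3.052, -0.005, 1.569]
contact_force: [0.1, -0.4, -2.8]
opening: 0.0069
grip_force: 50.0
```

Run:
```python
from h import *
c=cam('top'); W=cloud(c); H=cv2.cvtColor(c['image'],cv2.COLOR_RGB2HSV)
m=(H[...,1]<70)&(W[...,2]>.05)&(W[...,2]<.2)&(W[...,0]>.505)&(W[...,0]<.62)&(abs(W[...,1])<.1)
P=W[m]; print(len(P),P.min(0),P.max(0))
# floor plane: points in mid floor, robust via SVD on the lower x-slab
F=P[(abs(P[:,1])<.05)&(P[:,0]>.52)&(P[:,0]<.55)]; 
A=np.c_[F[:,:2],np.ones(len(F))]; k=np.linalg.lstsq(A,F[:,2],rcond=None)[0]; res=F[:,2]-A@k; g=abs(res)<.004; k=np.linalg.lstsq(A[g],F[g,2],rcond=None)[0]
print('slope deg',np.degrees(np.arctan(k[:2])),len(F),g.sum(),res.std())
p,r=now(); o=robot.observe(); print(o['time'],p,r.as_euler('xyz',degrees=True),o['contact_force'],o['opening'])
q=tool(90,-19)
a=np.array([.494,-.0092,.09]); plan(p,r,a,q); plan(a,q,a-[0,0,.055],q)
```

```text
260 [ 0.50502995 -0.07163002  0.12893232] [0.5513685  0.0662465  0.19497336]
slope deg [-29.42531612  -0.20242118] 72 71 0.0017415032055554521
8.075 [ 0.49472485 -0.01036047  0.18941317] [-174.86285272   -0.30979013   89.87415812] [ 0.48957636  0.16561667 -1.26374981] 0.007212039362344227
[0.003, 0.041, 0.495, -0.067, -0.001, -0.0] rows~1.3
[0.004, -0.064, 0.493, -0.067, -0.001, -0.0] rows~1.3
[0.0, -0.179, 0.52, 0.0, 0.0, 0.0] rows~1.1
```

Emit:
move_arm:
  motion:
    - [0.003,0.041,0.495,-0.067,0,0]
    - [0.003,0.041,0.495,-0.067,0,0]
    - [0.003,0.041,0.495,-0.067,0,0]

```text
time: 8.45
tool_pos: [0.4927, -0.0095, 0.1394]
tool_rot: [3.023, -0.006, 1.568]
contact_force: [-0.2, 0.3, -0.8]
opening: 0.0069
grip_force: 50.0
```

Emit:
move_arm:
  motion:
    - [0.004,-0.064,0.493,-0.067,0,0]
    - [0.004,-0.064,0.493,-0.067,0,0]
    - [0.004,-0.064,0.493,-0.067,0,0]
    - [0.004,-0.064,0.493,-0.067,0,0]

```text
time: 8.95
tool_pos: [0.4961, -0.0083, 0.0918]
tool_rot: [2.808, -0.006, 1.57]
contact_force: [0.8, 0.2, -1.7]
opening: 0.0062
grip_force: 50.0
```

Run:
```python
from h import *
c=cam('top'); W=cloud(c); H=cv2.cvtColor(c['image'],cv2.COLOR_RGB2HSV)
cv2.imwrite('pics/g5.png',cv2.resize(c['image'][140:260,230:350,::-1],None,fx=5,fy=5))
for y in (-.06,-.03,0,.03,.05):
  m=(abs(W[...,1]-y)<.004)&(W[...,0]>.48)&(W[...,0]<.66); P=W[m]; P=P[P[:,0].argsort()]; print(y,[(int(1000*a[0]),int(1000*a[2])) for a in P[::3]])
p,r=now(); o=robot.observe(); print(o['time'],p,r.as_euler('xyz',degrees=True),o['contact_force'],o['opening'])
```

```text
-0.06 [(482, 6), (484, 7), (487, 6), (490, 5), (490, 96), (492, 101), (493, 98), (493, 0), (495, 5), (495, 4), (498, 6), (498, 96), (502, 79), (506, 64), (509, 65), (511, 65), (514, 65), (517, 63), (519, 65), (522, 65), (524, 66), (527, 64), (529, 64), (532, 65), (534, 64), (536, 68), (540, 62), (542, 64), (545, 64), (547, 62), (550, 62), (552, 63), (554, 66), (558, 61), (560, 65), (563, 62), (565, 64), (566, 57), (569, 57), (571, 58), (574, 56), (575, 63), (577, 68), (579, 72), (581, 73), (583, 79), (584, 84), (586, 88), (587, 93), (590, 92), (593, 89), (614, 4), (619, 5), (621, 8), (624, 6), (627, 4), (629, 9), (632, 5), (635, 7), (638, 6), (640, 8), (644, 2), (647, 0), (650, 1), (652, 3), (655, 2), (658, 0)]
-0.03 [(481, 202), (483, 202), (485, 202), (487, 205), (488, 202), (490, 203), (492, 205), (494, 205), (496, 206), (496, 203), (498, 206), (500, 207), (502, 209), (503, 204), (504, 208), (507, 208), (508, 210), (510, 202), (511, 209), (513, 212), (515, 213), (516, 206), (517, 214), (519, 214), (521, 215), (521, 213), (523, 215), (525, 216), (526, 214), (527, 216), (529, 219), 
[... 1787 characters left out ...]
09, 63), (511, 63), (514, 64), (516, 62), (519, 61), (522, 61), (524, 61), (527, 63), (529, 63), (532, 62), (535, 60), (537, 61), (539, 62), (543, 58), (545, 61), (547, 62), (550, 57), (552, 62), (555, 61), (558, 59), (560, 59), (563, 59), (566, 57), (568, 61), (571, 57), (573, 58), (575, 64), (577, 67), (579, 73), (581, 75), (583, 78), (584, 82), (586, 87), (588, 92), (591, 89), (593, 91), (615, 6), (618, 6), (621, 6), (622, 0), (626, 9), (629, 6), (632, 6), (635, 5), (638, 3), (642, -3), (645, -1), (647, 0), (651, -2), (653, -1), (656, 0), (659, -2)]
9.0 [ 0.4962216  -0.00818046  0.09192012] [160.8649962   -0.31721029  89.94805571] [-0.09397883 -0.98710879 -1.94568785] 0.006749882697644618
```

View pics/g5.png

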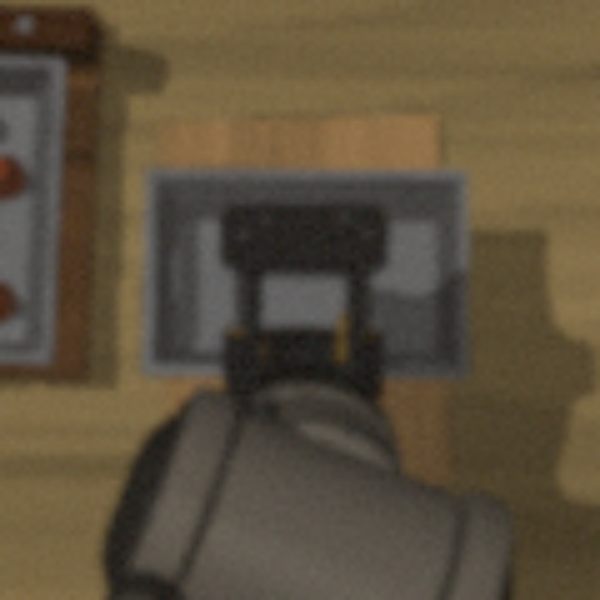

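The tray is over the bat, centred near x .542, y −.01. Its floor slopes about 5–6° down at the far side, so I correct that while lowering.

Emit:
move_arm:
  motion:
    - [0,0,0,-0.03,0,0]
    - [0,-0.06,0.18,-0.03,0,0]
    - [0,-0.12,0.35,-0.03,0,0]
    - [0,-0.16,0.47,-0.03,0,0]
    - [0,-0.17,0.5,-0.03,0,0]
    - [0,-0.17,0.5,-0.03,0,0]

```text
time: 9.75
tool_pos: [0.5029, -0.0138, 0.0635]
tool_rot: [2.751, -0.026, 1.578]
contact_force: [-0.2, -0.0, -1.7]
opening: 0.0065
grip_force: 50.0
```

Run:
```python
from h import *
c=cam('top'); W=cloud(c)
m=(W[...,1]>.035)&(W[...,1]<.052)&(W[...,0]>.512)&(W[...,0]<.568)&(W[...,2]<.06);F=W[m];A=np.c_[F[:,:2],np.ones(len(F))]
k=np.linalg.lstsq(A,F[:,2],rcond=None)[0]; print(np.degrees(k[:2]),F[:,2].mean())
p,r=now(); o=robot.observe(); print(o['time'],p,r.as_euler('xyz',degrees=True),o['contact_force'],r.inv().apply([0,0,-1.]))
```

```text
[-1.16881441  4.39910905] 0.03817969850805882
9.8 [ 0.50280941 -0.01375436  0.06364615] [157.62062072  -1.48376074  90.44508763] [-0.1508292   0.54490724 -1.6960847 ] [-0.02589362 -0.38060995  0.92437308]
```

Run:
```python
from h import *
o=robot.observe(); print(o['qpos'].round(3),o['qvel'].round(3))
```

```text
[-0.26   0.384  2.13   0.459  0.283 -0.681] [ 0.003 -0.007  0.005  0.001 -0.001 -0.001]
```

Run:
```python
from h import *
p,r=now(); plan(p,r,np.array([.535,-.009,.066]),tool(90,-18))
```

```text
[0.046, 0.307, 0.102, 0.024, -0.009, -0.001] rows~0.7
```

Emit:
move_arm:
  motion:
    - [0.046,0.307,0.102,0.024,-0.009,0]
    - [0.046,0.307,0.102,0.024,-0.009,0]
    - [0.046,0.307,0.102,0.024,-0.009,0]
    - [0.046,0.307,0.102,0.024,-0.009,0]

```text
time: 10.3
tool_pos: [0.534, -0.0087, 0.0658]
tool_rot: [2.827, -0.0, 1.569]
contact_force: [0.3, -0.2, -2.5]
opening: 0.0071
grip_force: 50.0
```

Run:
```python
from h import *
o=robot.observe(); print(o['qpos'].round(3)); p,r=now(); print(p,r.as_euler('xyz',degrees=True),r.inv().apply([0,0,-1.]))
plan(p,r,np.array([.535,-.009,.046]),tool(90,-18))
```

```text
[-0.196  0.431  1.984  0.146  0.422 -0.318]
[ 0.53401702 -0.00868767  0.06580211] [ 1.61989129e+02 -2.59887024e-03  8.98989774e+01] [-4.53588426e-05 -3.09197436e-01  9.50997867e-01]
[-0.003, -0.052, 0.191, 0.0, 0.0, -0.001] rows~0.4
```

Emit:
move_arm:
  motion:
    - [0,-0.03,0.1,-0.008,0,0]
    - [0,-0.062,0.19,-0.015,0,0]
    - [0,-0.067,0.205,-0.015,0,0]
    - [0,-0.073,0.22,-0.015,0,0]
    - [0,-0.078,0.24,-0.015,0,0]
    - [0,-0.078,0.24,-0.015,0,0]

```text
time: 11.05
tool_pos: [0.5356, -0.0092, 0.0419]
tool_rot: [2.78, 0.0, 1.569]
contact_force: [-0.3, -0.2, -2.1]
opening: 0.0069
grip_force: 50.0
```

Run:
```python
from h import *
c=cam('top'); W=cloud(c)
for a in(.03,-.055):
  m=(W[...,1]>a)&(W[...,1]<a+.017)&(W[...,0]>.545)&(W[...,0]<.598)&(W[...,2]<.06);F=W[m];A=np.c_[F[:,:2]-[.57,0],np.ones(len(F))]
  k=np.linalg.lstsq(A,F[:,2],rcond=None)[0]; print(np.degrees(k[:2]),F[:,2].mean(),k[2],len(F))
p,r=now(); o=robot.observe(); print(o['time'],o['qpos'][4],p,r.as_euler('xyz',degrees=True),o['contact_force'],r.inv().apply([0,0,-1.]))
```

```text
[-3.26304348  0.06133042] 0.01376344687707937 0.013805967806335421 113
[-1.42422545 13.07426263] 0.013712039327803552 0.025077707947643687 59
11.1 0.2832682311415491 [ 0.53556608 -0.00911225  0.04183607] [1.59297835e+02 1.30497172e-02 8.98947276e+01] [-0.40492809 -0.05231641 -1.53665609] [ 2.27760529e-04 -3.53510174e-01  9.35430652e-01]
```

Emit:
move_arm:
  motion:
    - [0,-0.01,0.02,0.012,0,0]
    - [0,-0.016,0.04,0.015,0,0]
    - [0,-0.022,0.06,0.018,0,0]
    - [0,-0.022,0.06,0.018,0,0]

```text
time: 11.6
tool_pos: [0.5351, -0.009, 0.0352]
tool_rot: [2.837, -0.0, 1.569]
contact_force: [-2.7, 0.7, 2.5]
opening: 0.0072
grip_force: 50.0
```

Run:
```python
from h import *
c=cam('top'); W=cloud(c)
a=.03
m=(W[...,1]>a)&(W[...,1]<a+.017)&(W[...,0]>.545)&(W[...,0]<.598)&(W[...,2]<.06);F=W[m];A=np.c_[F[:,:2]-[.57,0],np.ones(len(F))]
k=np.linalg.lstsq(A,F[:,2],rcond=None)[0]; print(np.degrees(k[:2]),F[:,2].mean())
p,r=now(); o=robot.observe(); print(o['time'],o['qpos'][4],p,r.as_euler('xyz',degrees=True),o['contact_force'],r.inv().apply([0,0,-1.]))
```

```text
[-2.32963195  1.48815815] 0.008546520771903519
11.65 0.35740911870665604 [ 0.53516616 -0.00897516  0.03523331] [1.62563378e+02 2.30325950e-03 8.99010471e+01] [-4.10417662  0.67918658  2.02902616] [ 4.01994617e-05 -2.99650661e-01  9.54048992e-01]
```

Contact, nearly flat. Releasing and backing off along the fingers.

Emit:
move_arm:
  motion:
    - [0,0,0,0,0,0]
    - [0,0,0,0,0,0]
    - [0,0,0,0,0,0]
    - [0,0,0,0,0,0]
  fingers: -0.4

```text
time: 12.15
tool_pos: [0.5356, -0.0091, 0.0353]
tool_rot: [2.837, 0.0, 1.569]
contact_force: [-1.0, 0.3, 0.1]
opening: 0.0276
grip_force: 0.0
```

Emit:
move_arm:
  motion:
    - [0,0,-0.2,0,0,0]
    - [0,0,-0.6,0,0,0]
    - [0,0,-1,0,0,0]
    - [0,0,-1,0,0,0]

```text
time: 12.65
tool_pos: [0.5066, -0.0093, 0.1335]
tool_rot: [2.831, 0.001, 1.569]
contact_force: [0.6, -0.3, 0.3]
opening: 0.0278
grip_force: 0.0
```

Emit:
move_arm:
  motion:
    - [0,-0.4,-0.4,0.097,0,0]
    - [0,-0.4,-0.4,0.097,0,0]
    - [0,-0.4,-0.4,0.097,0,0]

```text
time: 13.02
tool_pos: [0.4568, -0.009, 0.1561]
tool_rot: [3.141, 0.0, 1.569]
contact_force: [0.1, 0.5, -0.5]
opening: 0.0273
grip_force: 0.0
```

Run:
```python
from h import *
for n in('top','scene'):
  c=cam(n); W=cloud(c); H=cv2.cvtColor(c['image'],cv2.COLOR_RGB2HSV)
  if n=='scene': cv2.imwrite('pics/g6.png',cv2.resize(c['image'][150:310,90:360,::-1],None,fx=2.4,fy=2.4))
  m=((H[...,1]<70)&(W[...,2]>.034)&(W[...,2]<.050)&(W[...,0]>.45)&(W[...,0]<.68)&(abs(W[...,1])<.11)).astype(np.uint8)
  k,l,st,_=cv2.connectedComponentsWithStats(m); i=1+st[1:,4].argmax(); P=W[l==i]
  r=cv2.minAreaRect((P[:,:2]*1000).astype(np.float32)); print(n,r,np.median(P[:,2]))
o=robot.observe(); print(o['time'],o['tool_pos'],o['tool_rot'],o['qpos'].round(2))
```

```text
top ((596.5346069335938, -11.284141540527344), (158.8743438720703, 74.82072448730469), 89.96906280517578) 0.04070434934214284
scene ((581.8150024414062, -10.925804138183594), (159.69140625, 106.9028091430664), 89.60958862304688) 0.04195456228883515
13.125 [ 0.45496594 -0.00864529  0.15540145] [-3.14130263e+00 -5.86909234e-04  1.56932759e+00] [-0.19  0.29  1.81  0.    1.03 -0.19]
```

View pics/g6.png

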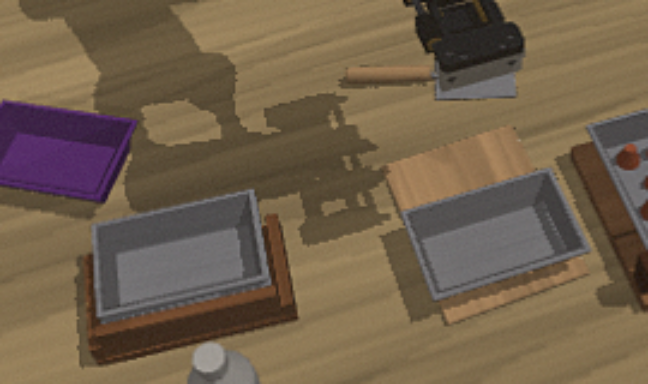

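The tray lies flat and free on the bat, at about (495,235) in the picture, centre (.582, −.011). The nest with two trays is in place. I will take it by its −y end, which has clear surroundings.

Run:
```python
from h import *
p,r=now(); q=tool(179.7,-11); M=np.array([.582,-.0828,.018]); A=M-q.apply([0,0,1])*.08
plan(p,r,A,q)
```

```text
[-0.446, 0.636, 0.294, -0.024, 0.024, -0.249] rows~5.0
[-0.776, 0.109, 0.275, -0.024, 0.024, -0.249] rows~5.0
```

Emit:
move_arm:
  motion:
    - [-0.15,0.2,0.0,-0.008,0.008,-0.083]
    - [-0.446,0.636,0.1,-0.024,0.024,-0.249]
    - [-0.446,0.636,0.294,-0.024,0.024,-0.249]
    - [-0.446,0.636,0.294,-0.024,0.024,-0.249]
    - [-0.446,0.636,0.294,-0.024,0.024,-0.249]
    - [-0.446,0.636,0.294,-0.024,0.024,-0.249]
  newtons: 60

```text
time: 13.88
tool_pos: [0.518, -0.0536, 0.1265]
tool_rot: [3.046, -0.041, 2.353]
contact_force: [-0.1, -0.9, -0.1]
opening: 0.0277
grip_force: 0.0
```

Emit:
move_arm:
  motion:
    - [-0.776,0.109,0.275,-0.024,0.024,-0.249]
    - [-0.776,0.109,0.275,-0.024,0.024,-0.249]
    - [-0.776,0.109,0.275,-0.024,0.024,-0.249]
    - [-0.776,0.109,0.275,-0.024,0.024,-0.249]
    - [-0.776,0.109,0.275,-0.024,0.024,-0.249]
    - [-0.776,0.109,0.275,-0.024,0.024,-0.249]
    - [-0.776,0.109,0.275,-0.024,0.024,-0.249]

```text
time: 14.75
tool_pos: [0.5821, -0.0981, 0.0978]
tool_rot: [2.95, -0.001, 3.137]
contact_force: [-1.0, 0.0, -0.1]
opening: 0.0276
grip_force: 0.0
```

Run:
```python
from h import *
p,r=now(); q=tool(179.7,-11); M=np.array([.582,-.0828,.018]); o=robot.observe(); print(p,r.as_euler('xyz',degrees=True),o['qpos'].round(2),o['opening'])
plan(p,r,M,q)
```

```text
[ 0.58205643 -0.09811797  0.09779028] [ 1.69007094e+02 -3.82814979e-02  1.79765460e+02] [-0.39  0.61  1.47  0.2   1.14 -2.05] 0.027649814593138644
[0.001, -0.002, 0.812, -0.0, -0.0, 0.0] rows~1.6
```

Emit:
move_arm:
  motion:
    - [0,0,0.3,0,0,0]
    - [0,0,0.6,0,0,0]
    - [0,0,0.75,0,0,0]
    - [0,0,0.81,0,0,0]
    - [0,0,0.81,0,0,0]

```text
time: 15.38
tool_pos: [0.5826, -0.083, 0.0188]
tool_rot: [2.95, 0.0, 3.139]
contact_force: [-0.6, 0.9, 0.3]
opening: 0.0275
grip_force: 0.0
```

Emit:
move_arm:
  motion:
    - [0,0,0,0,0,0]
    - [0,0,0,0,0,0]
    - [0,0,0,0,0,0]
    - [0,0,0,0,0,0]
    - [0,0,0,0,0,0]
  fingers: -1

```text
time: 16.0
tool_pos: [0.5827, -0.0828, 0.0192]
tool_rot: [2.949, 0.001, 3.138]
contact_force: [0.4, 0.9, 6.2]
opening: 0.0071
grip_force: 60.0
```

Emit:
move_arm:
  motion:
    - [0,0.03,-0.15,0,0,0]
    - [0,0.08,-0.4,0,0,0]
    - [0,0.14,-0.7,0,0,0]
    - [0,0.19,-0.98,0,0,0]
    - [0,0.19,-0.98,0,0,0]
    - [0,0.19,-0.98,0,0,0]

```text
time: 16.75
tool_pos: [0.5816, -0.0829, 0.1173]
tool_rot: [2.95, -0.002, 3.139]
contact_force: [-0.3, 1.4, -2.0]
opening: 0.0067
grip_force: 60.0
```

Run:
```python
from h import *
c=cam('scene'); W=cloud(c); H=cv2.cvtColor(c['image'],cv2.COLOR_RGB2HSV)
for x in (.56,.60):
  m=(abs(W[...,0]-x)<.006)&(W[...,1]>-.07)&(W[...,1]<.06)&(W[...,2]<.16)&(W[...,2]>.03); P=W[m]; P=P[P[:,1].argsort()]; print([(int(1000*a[1]),int(1000*a[2])) for a in P[::9]])
p,r=now(); o=robot.observe(); print(o['time'],p,o['contact_force'],o['opening'],o['qpos'].round(2))
# target above the slot: TCP for tray centre 30 mm short
u=np.array([.9995,-.0304,0]); C=np.array([.588,.288,0]); q=tool(88.3,-11)
A=C-u*(.0718+.035)+[0,0,.13]; print(A); plan(p,r,A,q)
```

```text
[(-57, 104), (-46, 106), (-40, 103), (-35, 103), (-29, 100), (-25, 100), (-21, 101), (-18, 103), (-12, 101), (-8, 100), (-4, 101), (0, 103), (3, 102), (8, 100), (13, 99), (19, 98), (23, 98), (30, 97), (35, 99), (39, 98), (45, 95), (50, 98), (53, 108), (56, 108), (58, 115)]
[(-69, 108), (-65, 106), (-60, 105), (-55, 104), (-51, 105), (-46, 104), (-43, 102), (-38, 104), (-34, 105), (-29, 104), (-25, 99), (-21, 104), (-16, 103), (-11, 101), (-4, 100), (0, 99), (4, 99), (9, 98), (13, 101), (17, 98), (21, 100), (26, 97), (31, 100), (36, 99), (42, 95), (46, 97), (51, 98), (54, 106), (56, 112), (58, 117)]
16.8 [ 0.58144084 -0.08275113  0.11688702] [-0.33819492  0.44878873 -2.40076815] 0.006681855190267434 [-0.37  0.58  1.47  0.19  1.17 -2.02]
[0.4812534  0.29124672 0.13      ]
[0.253, 0.923, 0.147, -0.0, -0.024, 0.125] rows~2.5
[0.597, 0.754, 0.115, -0.0, -0.024, 0.125] rows~2.5
[0.846, 0.468, 0.059, -0.0, -0.024, 0.125] rows~2.5
[0.962, 0.109, -0.012, -0.0, -0.024, 0.125] rows~2.5
```

Emit:
move_arm:
  motion:
    - [0.12,0.46,0.07,0,-0.012,0.06]
    - [0.253,0.923,0.147,0,-0.024,0.125]
    - [0.253,0.923,0.147,0,-0.024,0.125]
    - [0.253,0.923,0.147,0,-0.024,0.125]

```text
time: 17.3
tool_pos: [0.5571, 0.0105, 0.1207]
tool_rot: [2.951, -0.002, 2.741]
contact_force: [0.3, 0.8, -2.6]
opening: 0.0064
grip_force: 60.0
```

Emit:
move_arm:
  motion:
    - [0.3,0.377,0.06,0,-0.012,0.06]
    - [0.597,0.754,0.115,0,-0.024,0.125]
    - [0.597,0.754,0.115,0,-0.024,0.125]
    - [0.597,0.754,0.115,0,-0.024,0.125]

```text
time: 17.8
tool_pos: [0.5325, 0.1037, 0.1242]
tool_rot: [2.951, -0.002, 2.341]
contact_force: [0.2, -0.0, -2.9]
opening: 0.0069
grip_force: 60.0
```

Emit:
move_arm:
  motion:
    - [0.42,0.234,0.03,0,-0.012,0.06]
    - [0.846,0.468,0.059,0,-0.024,0.125]
    - [0.846,0.468,0.059,0,-0.024,0.125]
    - [0.846,0.468,0.059,0,-0.024,0.125]

```text
time: 18.3
tool_pos: [0.5076, 0.1977, 0.1275]
tool_rot: [2.952, -0.002, 1.942]
contact_force: [0.0, -0.4, -2.1]
opening: 0.0065
grip_force: 60.0
```

Emit:
move_arm:
  motion:
    - [0.48,0.05,0,0,-0.012,0.06]
    - [0.962,0.109,-0.012,0,-0.024,0.125]
    - [0.962,0.109,-0.012,0,-0.024,0.125]
    - [0.962,0.109,-0.012,0,-0.024,0.125]
    - [0.962,0.109,-0.012,0,-0.024,0.125]

```text
time: 18.92
tool_pos: [0.4832, 0.2896, 0.1309]
tool_rot: [2.953, -0.001, 1.541]
contact_force: [0.1, 0.4, -1.4]
opening: 0.0067
grip_force: 60.0
```

Run:
```python
from h import *
c=cam('top'); W=cloud(c); H=cv2.cvtColor(c['image'],cv2.COLOR_RGB2HSV)
cv2.imwrite('pics/g7.png',cv2.resize(c['image'][125:245,95:265,::-1],None,fx=4.5,fy=4.5))
m=((H[...,1]<70)&(W[...,2]>.085)&(W[...,2]<.16)&(W[...,0]>.53)&(W[...,0]<.66)&(abs(W[...,1]-.288)<.08)).astype(np.uint8)
k,l,st,_=cv2.connectedComponentsWithStats(m); i=1+st[1:,4].argmax(); P=W[l==i]; print(cv2.minAreaRect((P[:,:2]*1000).astype(np.float32)),P.min(0),P.max(0))
p,r=now(); o=robot.observe(); print(o['time'],p,r.as_euler('xyz',degrees=True),o['contact_force'],o['qpos'].round(2))
m=(abs(W[...,1]-.255)<.004)&(W[...,0]>.5)&(W[...,0]<.72); P=W[m]; P=P[P[:,0].argsort()]; print([(int(1000*a[0]),int(1000*a[2])) for a in P[::5]])
```

```text
((583.6310424804688, 288.46356201171875), (105.22598266601562, 104.6065444946289), 88.18819427490234) [0.53003385 0.23547138 0.10370143] [0.63604405 0.3408783  0.15197752]
18.975 [0.48315703 0.2895382  0.13103128] [ 1.69203858e+02 -8.63746511e-02  8.82271974e+01] [-0.74248752  0.10289632 -1.38861492] [ 0.45  0.43  1.7  -0.11  0.85  0.55]
[(500, 205), (502, 115), (503, 13), (506, 137), (509, 115), (511, 15), (514, 15), (517, 16), (519, 14), (523, 121), (526, 21), (529, 243), (531, 248), (532, 251), (534, 252), (535, 19), (537, 238), (538, 16), (539, 251), (540, 18), (541, 251), (543, 253), (543, 16), (545, 253), (545, 21), (546, 245), (547, 252), (548, 17), (549, 254), (550, 237), (551, 220), (552, 12), (553, 243), (554, 112), (555, 255), (557, 15), (559, 16), (562, 17), (565, 14), (568, 15), (570, 17), (574, 113), (577, 119), (579, 122), (584, 16), (586, 113), (589, 112), (591, 112), (594, 19), (596, 110), (599, 20), (601, 111), (604, 110), (605, 16), (610, 108), (612, 106), (615, 108), (617, 14), (619, 110), (620, 117), (621, 122), (624, 124), (624, 16), (626, 20), (627, 139), (630, 137), (632, 139), (635, 18), (640, 20), (644, 16), (649, 17), (654, 18), (660, 17), (663, 15), (667, 52), (669, 67), (670, 64), (673, 63), (675, 62), (681, 61), (686, 62), (709, 0), (713, -3), (717, 2)]
```

View pics/g7.png

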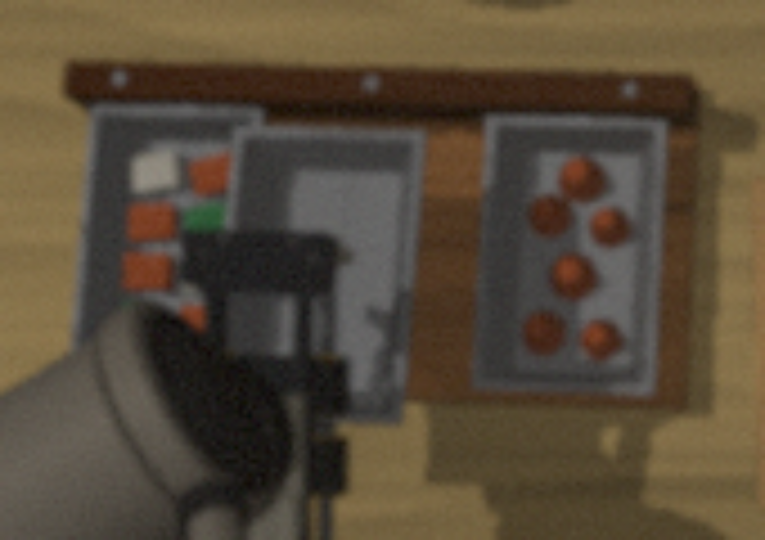

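Seen past the camera's perspective, the tray hangs square over the free place: centre line y ≈ .2885 against .288 wanted, far end at .636, rail face at .668.

Emit:
move_arm:
  motion:
    - [0,0.1,0.02,-0.01,0,0]
    - [0,0.196,0.038,-0.025,0,0]
    - [0,0.16,0.25,-0.025,0,0]
    - [0,0.1,0.5,-0.025,0,0]
    - [0,0.08,0.626,-0.025,0,0]
    - [0,0.08,0.626,-0.025,0,0]
    - [0,0.08,0.626,-0.025,0,0]

```text
time: 19.85
tool_pos: [0.503, 0.2908, 0.0723]
tool_rot: [2.872, -0.003, 1.539]
contact_force: [-0.2, 0.1, -1.8]
opening: 0.0061
grip_force: 60.0
```

```bash
cat > m.py <<'E'
from h import *
def meas(lo,hi):
  for n in('top','scene'):
    c=cam(n); W=cloud(c); H=cv2.cvtColor(c['image'],cv2.COLOR_RGB2HSV)
    m=((H[...,1]<75)&(W[...,2]>lo)&(W[...,2]<hi)&(W[...,0]>.47)&(W[...,0]<.68)&(abs(W[...,1]-.288)<.06)).astype(np.uint8)
    k,l,st,_=cv2.connectedComponentsWithStats(m); i=1+st[1:,4].argmax(); P=W[l==i]; r=cv2.minAreaRect((P[:,:2]*1000).astype(np.float32)); F=P[P[:,0]>P[:,0].max()-.015]
    print(n,np.round(r[0],1),np.round(r[1],1),round(r[2],2),'far',P[:,0].max().round(4),'y',F[:,1].min().round(4),F[:,1].max().round(4),'z',np.median(F[:,2]).round(4),'near z',np.median(P[P[:,0]<P[:,0].min()+.02][:,2]).round(4))
  o=robot.observe(); p,r=now(); print(o['time'],p,r.as_euler('xyz',degrees=True),o['contact_force'],o['qpos'].round(2)); print('down',r.inv().apply([0,0,-1.]).round(3),'fwd',r.inv().apply([.9995,-.0304,0]).round(3))
E
python3 -c "
from m import *
meas(.07,.12)"
```

```text
top [574.3 289.6] [104.1 163. ] 88.77 far 0.6561 y 0.2359 0.3389 z 0.0914 near z 0.0944
scene [564.6 290.1] [109.1 181.3] 87.14 far 0.6554 y 0.2352 0.3394 z 0.094 near z 0.0967
19.95 [0.50284856 0.2909006  0.07242184] [164.54926416  -0.17933474  88.19660224] [ 0.52681775  0.28531598 -1.151238  ] [ 0.46  0.51  1.77 -0.21  0.62  0.65]
down [-0.003 -0.266  0.964] fwd [0.001 0.964 0.266]
```

Emit:
move_arm:
  motion:
    - [0,-0.05,0.18,0,0,0]
    - [0,-0.085,0.31,0,0,0]
    - [0,-0.096,0.35,0,0,0]
    - [0,-0.101,0.37,0,0,0]
    - [0,-0.104,0.38,0,0,0]
    - [0,-0.104,0.38,0,0,0]

```text
time: 20.7
tool_pos: [0.5023, 0.2908, 0.0323]
tool_rot: [2.873, -0.002, 1.539]
contact_force: [1.5, 0.3, -1.7]
opening: 0.0065
grip_force: 60.0
```

```bash
python3 -c "
from m import *
meas(.045,.075)"
```

```text
top [573.4 289.7] [104.4 161.4] 88.28 far 0.6552 y 0.2365 0.3386 z 0.053 near z 0.0537
scene [564.9 289.6] [108.4 178.7] 87.79 far 0.6558 y 0.2335 0.3383 z 0.0541 near z 0.0547
20.8 [0.50232166 0.29079229 0.03228614] [ 1.64628522e+02 -1.42187584e-01  8.81908759e+01] [ 1.16304724 -0.12810875 -2.67780269] [ 0.46  0.58  1.8  -0.24  0.53  0.69]
down [-0.002 -0.265  0.964] fwd [0.001 0.964 0.265]
```

Emit:
move_arm:
  motion:
    - [0,-0.003,0.01,0,0,0]
    - [0,0.036,0.021,0,0,0]
    - [0,0.074,0.031,0,0,0]
    - [0,0.094,0.036,0,0,0]
    - [0,0.103,0.039,0,0,0]
    - [0,0.103,0.039,0,0,0]

```text
time: 21.55
tool_pos: [0.512, 0.2904, 0.0314]
tool_rot: [2.875, -0.002, 1.539]
contact_force: [-8.8, 0.3, 8.9]
opening: 0.0064
grip_force: 60.0
```

Emit:
move_arm:
  motion:
    - [0,0.01,0.003,0,0,0]
    - [0,0.019,0.005,0,0,0]
    - [0,0.019,0.005,0,0,0]

```text
time: 21.92
tool_pos: [0.5142, 0.2904, 0.0314]
tool_rot: [2.875, -0.002, 1.539]
contact_force: [-7.8, 0.5, 7.4]
opening: 0.007
grip_force: 60.0
```

Emit:
move_arm:
  motion:
    - [0,0.01,0.002,0,0,0]
    - [0,0.019,0.003,0,0,0]
    - [0,0.019,0.003,0,0,0]

```text
time: 22.3
tool_pos: [0.5167, 0.2903, 0.0314]
tool_rot: [2.874, -0.002, 1.539]
contact_force: [-6.1, 0.4, 5.4]
opening: 0.0066
grip_force: 60.0
```

```bash
python3 -c "
from m import *
meas(.045,.058)"
```

```text
top [589.7 289.8] [105.7 164.4] 88.86 far 0.6728 y 0.2367 0.341 z 0.052 near z 0.0534
scene [578.7 288.7] [107.1 174.6] 88.52 far 0.6671 y 0.2343 0.3392 z 0.0547 near z 0.0546
22.4 [0.51669523 0.29030963 0.03142128] [ 1.64669630e+02 -1.26595528e-01  8.81896602e+01] [-4.89413922  0.41316514  4.36427989] [ 0.45  0.6   1.77 -0.23  0.55  0.66]
down [-0.002 -0.264  0.964] fwd [0.001 0.964 0.264]
```

Emit:
move_arm:
  motion:
    - [0,0.008,0.001,0,0,0]
    - [0,0.015,0.001,0,0,0]
    - [0,0.015,0.001,0,0,0]

```text
time: 22.78
tool_pos: [0.5188, 0.2902, 0.0315]
tool_rot: [2.873, -0.002, 1.539]
contact_force: [-2.0, 0.1, 1.0]
opening: 0.0066
grip_force: 60.0
```

Emit:
move_arm:
  motion:
    - [0,0.008,0.001,0,0,0]
    - [0,0.015,0.001,0,0,0]
    - [0,0.015,0.001,0,0,0]

```text
time: 23.15
tool_pos: [0.5188, 0.2901, 0.0314]
tool_rot: [2.876, -0.002, 1.539]
contact_force: [-8.1, 1.1, 4.2]
opening: 0.0064
grip_force: 60.0
```

Emit:
move_arm:
  motion:
    - [0,0.015,0.003,0,0,0]
    - [0,0.015,0.003,0,0,0]
    - [0,0.015,0.003,0,0,0]

```text
time: 23.52
tool_pos: [0.5188, 0.2901, 0.0314]
tool_rot: [2.878, -0.001, 1.539]
contact_force: [-14.3, 2.3, 7.9]
opening: 0.0066
grip_force: 60.0
```

Emit:
move_arm:
  motion:
    - [0,0,0,0,0,0]
    - [0,0,0,0,0,0]
    - [0,0,0,0,0,0]
    - [0,0,0,0,0,0]
  fingers: -0.4

```text
time: 24.02
tool_pos: [0.5219, 0.29, 0.0319]
tool_rot: [2.873, -0.002, 1.539]
contact_force: [0.3, 0.6, 0.2]
opening: 0.0275
grip_force: 0.0
```

Emit:
move_arm:
  motion:
    - [0,0,-0.2,0,0,0]
    - [0,0,-0.5,0,0,0]
    - [0,0,-0.9,0,0,0]
    - [0,-0.4,-0.9,0,0,0]
    - [0,-1,-0.9,0,0,0]
    - [0,-1,-0.9,0,0,0]
    - [0,-1,-0.9,0,0,0]

```text
time: 24.9
tool_pos: [0.402, 0.2945, 0.0937]
tool_rot: [2.871, -0.004, 1.54]
contact_force: [0.1, -0.1, -0.2]
opening: 0.0278
grip_force: 0.0
```

Run:
```python
from m import *
meas(.045,.058)
c=cam('top'); cv2.imwrite('pics/g8.png',cv2.resize(c['image'][125:245,95:265,::-1],None,fx=4.5,fy=4.5,interpolation=2))
W=cloud(c)
for y in(.25,.288,.32): # gap between rim and rail, row of heights
  m=(abs(W[...,1]-y)<.003)&(W[...,0]>.63)&(W[...,0]<.69); P=W[m]; P=P[P[:,0].argsort()]; print(y,[(int(1000*a[0]),int(1000*a[2])) for a in P])
```

```text
top [590.8 291.4] [108.3 162.9] 89.01 far 0.6731 y 0.2362 0.3441 z 0.0533 near z 0.0534
scene [586.5 288.5] [106.4 159. ] 87.88 far 0.6668 y 0.2339 0.3393 z 0.0543 near z 0.0534
25.0 [0.40279863 0.29432551 0.09337721] [164.52059119  -0.21684822  88.1674923 ] [-0.72773771 -0.69030587 -0.55943741] [ 0.57  0.37  1.96 -0.27  0.6   0.81]
down [-0.004 -0.267  0.964] fwd [0.002 0.964 0.267]
0.25 [(632, 30), (651, 43), (655, 38), (657, 41), (657, 29), (658, 38), (658, 48), (660, 40), (660, 50), (660, 58), (661, 47), (663, 50), (665, 52), (665, 52), (667, 54), (668, 51), (669, 56), (669, 55), (669, 54), (670, 63), (670, 62), (672, 63), (673, 62), (674, 67), (675, 64), (677, 65), (678, 64), (680, 65), (680, 64), (683, 65), (683, 64), (686, 64), (686, 62), (686, 61), (688, 65), (689, 61)]
0.288 [(630, 18), (630, 18), (632, 21), (633, 17), (634, 21), (635, 19), (637, 23), (637, 21), (640, 23), (640, 22), (641, 17), (643, 20), (643, 20), (646, 19), (646, 18), (648, 21), (648, 21), (651, 20), (654, 20), (654, 18), (656, 21), (657, 30), (658, 26), (658, 35), (659, 34), (659, 42), (660, 41), (660, 4
[... 343 characters left out ...]
]
0.32 [(630, 16), (631, 26), (633, 17), (634, 23), (634, 22), (635, 30), (637, 23), (639, 15), (640, 22), (640, 22), (641, 19), (641, 29), (643, 21), (643, 19), (645, 23), (646, 20), (647, 16), (648, 24), (650, 15), (650, 15), (651, 23), (651, 21), (651, 20), (653, 23), (654, 19), (655, 18), (656, 24), (656, 23), (657, 18), (658, 28), (659, 24), (659, 32), (660, 27), (661, 38), (661, 46), (661, 35), (662, 42), (663, 50), (663, 50), (665, 53), (665, 51), (667, 55), (667, 54), (671, 51), (671, 61), (671, 60), (671, 50), (672, 67), (673, 63), (676, 63), (676, 62), (678, 63), (679, 61), (680, 65), (682, 61), (683, 66), (683, 65), (686, 64), (686, 63), (687, 62), (688, 66), (689, 64), (689, 63)]
```

View pics/g8.png

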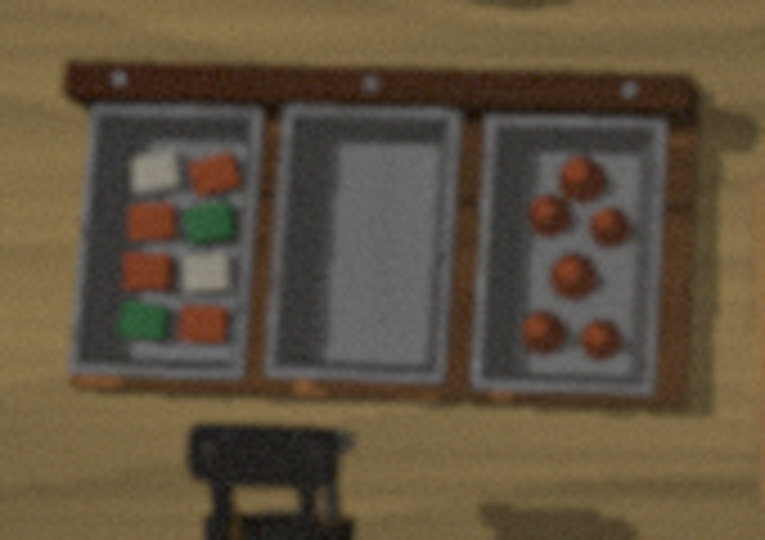

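The tray stands in the free place, its far rim on the rail's front edge with no gap (picture (370,110)), square with its neighbours. I make one light check push with closed fingers on the near end.

Run:
```python
from h import *
p,r=now(); plan(p,r,np.array([.465,.292,.043]),tool(88.27,0))
```

```text
[-0.003, 0.467, 0.649, 0.086, -0.001, -0.001] rows~1.7
```

Emit:
move_arm:
  motion:
    - [0,0,0,0,0,0]
    - [0,0,0,0,0,0]
    - [0,0,0,0,0,0]
    - [0,0,0,0,0,0]
  fingers: -1
  newtons: 10

```text
time: 25.55
tool_pos: [0.4013, 0.2937, 0.0921]
tool_rot: [2.874, -0.002, 1.539]
contact_force: [-1.1, 0.1, 0.0]
opening: 0.0008
grip_force: 0.0
```

Emit:
move_arm:
  motion:
    - [0,0.2,0.3,0.043,0,0]
    - [0,0.467,0.649,0.086,0,0]
    - [0,0.467,0.649,0.086,0,0]
    - [0,0.467,0.649,0.086,0,0]

```text
time: 26.05
tool_pos: [0.4627, 0.2915, 0.0414]
tool_rot: [-3.138, -0.001, 1.539]
contact_force: [0.1, 1.0, -0.6]
opening: 0.0006
grip_force: 0.0
```

Emit:
move_arm:
  motion:
    - [0,0.06,0,0,0,0]
    - [0,0.1,0,0,0,0]
    - [0,0.12,0,0,0,0]
    - [0,0.14,0,0,0,0]
    - [0,0.16,0,0,0,0]
    - [0,0.18,0,0,0,0]
    - [0,0.18,0,0,0,0]

```text
time: 26.92
tool_pos: [0.4815, 0.2913, 0.0418]
tool_rot: [-3.139, -0.002, 1.539]
contact_force: [0.3, -0.8, 0.6]
opening: -0.0
grip_force: 0.0
```

Emit:
move_arm:
  motion:
    - [0,0.015,0,0,0,0]
    - [0,0.03,0,0,0,0]
    - [0,0.03,0,0,0,0]

```text
time: 27.3
tool_pos: [0.4846, 0.2912, 0.0419]
tool_rot: [-3.139, -0.002, 1.539]
contact_force: [0.0, 0.7, 0.5]
opening: 0.0004
grip_force: 0.0
```

Emit:
move_arm:
  motion:
    - [0,0.02,0,0,0,0]
    - [0,0.035,0,0,0,0]
    - [0,0.035,0,0,0,0]

```text
time: 27.68
tool_pos: [0.4881, 0.2911, 0.0419]
tool_rot: [-3.139, -0.002, 1.539]
contact_force: [-0.1, -0.5, -0.3]
opening: -0.0
grip_force: 0.0
```

Emit:
move_arm:
  motion:
    - [0,0.01,0,0,0,0]
    - [0,0.02,0,0,0,0]
    - [0,0.02,0,0,0,0]

```text
time: 28.05
tool_pos: [0.49, 0.2911, 0.0419]
tool_rot: [-3.139, -0.002, 1.539]
contact_force: [-0.6, 0.9, 0.1]
opening: 0.0006
grip_force: 0.0
```

Emit:
move_arm:
  motion:
    - [0,0.01,0,0,0,0]
    - [0,0.02,0,0,0,0]
    - [0,0.02,0,0,0,0]

```text
time: 28.42
tool_pos: [0.492, 0.291, 0.0419]
tool_rot: [-3.139, -0.002, 1.539]
contact_force: [0.4, 0.1, -0.0]
opening: 0.0004
grip_force: 0.0
```

Emit:
move_arm:
  motion:
    - [0,0.015,0,0,0,0]
    - [0,0.03,0,0,0,0]
    - [0,0.03,0,0,0,0]

```text
time: 28.8
tool_pos: [0.4935, 0.2909, 0.0417]
tool_rot: [-3.136, -0.002, 1.539]
contact_force: [-6.7, 1.1, 2.8]
opening: 0.0002
grip_force: 2.9
```

Emit:
move_arm:
  motion:
    - [0,0.01,0,0,0,0]
    - [0,0.02,0,0,0,0]
    - [0,0.02,0,0,0,0]

```text
time: 29.18
tool_pos: [0.4936, 0.2908, 0.0416]
tool_rot: [-3.132, -0.001, 1.539]
contact_force: [-10.7, 1.5, 6.1]
opening: 0.0004
grip_force: 6.3
```

Emit:
move_arm:
  motion:
    - [0,0.01,0,0,0,0]
    - [0,0.02,0,0,0,0]
    - [0,0.02,0,0,0,0]

```text
time: 29.55
tool_pos: [0.4937, 0.2908, 0.0415]
tool_rot: [-3.129, -0.0, 1.54]
contact_force: [-16.3, 2.1, 10.7]
opening: 0.0004
grip_force: 9.9
```

The push stalls at once at the rail, so the tray is home. Backing off.

Emit:
move_arm:
  motion:
    - [0,-0.1,0,0,0,0]
    - [0,-0.4,0,0,0,0]
    - [0,-0.6,-0.4,0,0,0]
    - [0,-0.6,-0.9,0,0,0]
    - [0,-0.6,-0.9,0,0,0]
    - [0,-0.6,-0.9,0,0,0]

```text
time: 30.3
tool_pos: [0.4391, 0.2923, 0.1317]
tool_rot: [-3.139, -0.002, 1.539]
contact_force: [0.2, -1.1, 0.1]
opening: 0.0005
grip_force: 0.0
```

Run:
```python
from m import *
meas(.045,.058)
c=cam('scene'); cv2.imwrite('pics/g9.png',cv2.resize(c['image'][140:310,90:510,::-1],None,fx=1.9,fy=1.9,interpolation=2))
```

```text
top [590.6 289.2] [104.6 162.7] 88.71 far 0.6723 y 0.2362 0.3397 z 0.053 near z 0.0532
scene [587.1 289.1] [107.8 159. ] 87.92 far 0.6665 y 0.2341 0.3382 z 0.0541 near z 0.0533
30.4 [0.43856176 0.29201699 0.13066181] [-1.79740817e+02 -5.83770858e-02  8.81781486e+01] [ 0.24635356 -0.7869724  -0.16260548] [0.44 0.44 1.65 0.   1.05 0.47]
down [-0.001  0.005  1.   ] fwd [ 0.001  1.    -0.005]
```

View pics/g9.png

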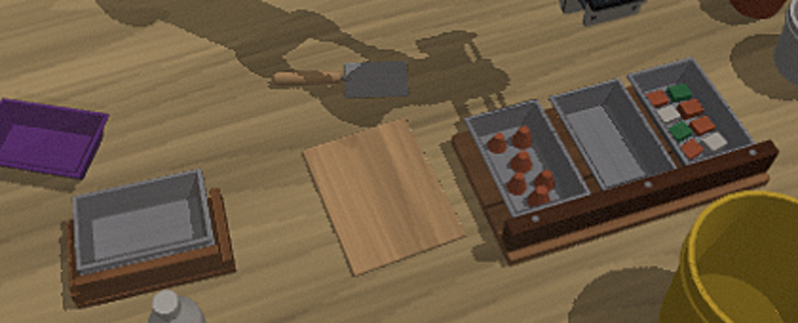

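The tray lies at the rail between the two filled ones, around (612,135). The nest and bottle are in place, and the hand is clear.

```bash
python3 -c "
from cell import robot
print(robot.hand_in())"
```

```text
the job is handed in; nothing more can be done
None
```

I handed the job in, but no verdict came back; the last camera check and the final push, which stalled at once, showed the tray flat and flush against the rail between the filled trays, with nothing else visibly moved.

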